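# Store the full staple carton in the desk box

### The job

The two staple cartons look exactly alike, but one is full and the other nearly empty. Before anything is put away, heft them one after the other: lift one a good 5 cm off the desk, set it back down, then lift the other, to find the heavier. Lay the full one flat in the open top drawer of the desk box and push the drawer fully shut, leaving the nearly empty one standing lid up on the desk; set the cartons down, never drop them, and do not disturb the stapler or the phone.

Things in the scene. Friction and masses are not known exactly. Their poses are not given: they have to be found in the camera images.
- carton_a: One of two identical closed staple cartons: rigid white card box, dark teal band round one end, staples pictured on the lid; 76 mm long (its x), 50 wide (its y), 40 high; origin: centre of its underside. Stands lid up on the desk; grasp it across its width. The full carton weighs at least 0.35 kg more than the nearly empty one and under 0.8 kg; either can be the full one.
- carton_b: The other staple carton, the same in look, size and frame as carton_a.
- desk_box_drawer1 (a joint): Top drawer of the desk box: 0 = fully shut, grows as it is pulled out (m); it stands 0.095 to 0.104 out at the start, runs lightly (0.4 N of friction, no spring or catch) and stays where it is left.
- drawer_front (a point): Point to push on the outer face of the top drawer's front panel, 85 mm above the desk, 30 mm to the -y side of its middle; moves with the drawer. +x points level into the desk box (the way the drawer shuts), +y along the front, z up. Panel 4 mm thick, top edge 112 mm above the desk (92 mm in the finger notch near the middle).
- drawer_floor (a point): Centre of the top drawer's inner floor, 64 mm above the desk, 83 mm in +x from the drawer's outer front face; axes as drawer_front; moves with the drawer. Inside 155 mm (x -79 to +76) by 116 mm (y), side walls 42 mm high. Open from above from the front panel (x = -79 mm) to the desk box's front edge (x = joint value - 80 mm); 50 mm high under the box's top.
- desk_box: White two-drawer desk box, 168 mm deep (its x, front at x = -84 mm), 132 mm wide, 118 mm high, fixed to the desk; origin at the centre of its underside; its drawers open along its -x. A tea light and a pink note block stand on the back half of its top, up to 135 mm above the desk. The lower drawer does not move. Flat paper clips on the drawer floors are only decoration.
- stapler: Dark teal stapler, 34 x 130 x 33 mm; loose bystander; origin at the centre of its underside, long along its y.
- phone: Black phone lying flat, 146 x 72 x 9 mm, long along its x; loose bystander behind or partly under the open drawer; origin at the centre of its underside.

How it is judged:
By the outcome, as a careful person would: the job done as asked, in the order asked, and still so for the second after the job is handed in, with the robot touching nothing.
It also fails if it takes over 72 s, if anything falls off the work surface, if the arm or the gripper's body presses on something with over 40 N, if the wrist force passes 120 N, or if a joint passes its speed limit or range.

### The arm

A 6-joint arm with a two-finger parallel gripper is mounted at the origin on the work surface; the furniture and walls round the work are solid. World frame = base frame: x ahead of the robot, y to its left, z up, the work surface at z = 0. Lengths are in m, angles in degrees, forces in N, time in s.
With the tool pointing down it reaches from about 0.4 to 0.825 m from the base axis. Payload 7 kg.
Tool frame: the origin (TCP) lies on the centre line of the jaws, within the pads' length; the fingertips stand 14 mm ahead of it and the grasp point (between the pads) lies 5 mm behind it; z points along the fingers, y is the line along which they close (so a half turn about z gives the same grasp; the last joint's range is limited). The gripper opens to 88 mm and grips with 3 to 60 N. Pads are 19 mm wide; open, the fingers measure 130 mm over their backs; the gripper's body (78 mm by 193 mm) begins 47 mm behind the grasp point.
Start: joints at [85.778, 20.546, 0.682, 0, -70.136, -16.507], TCP at [0.239, 0.631, 0.241] pointing down, gripper open.
Joint ranges: [-176.03, 176.03], [-82.01, 121.73], [-58.28, 71.71], [-173.87, 95.51], [-174.79, -0.11], [-173.66, 173.66]. Speed limits (degrees/s): [136.94, 136.94, 172.46, 180, 180, 180].

### API

Orientations are given as [roll, pitch, yaw] about the fixed x, y, z axes, in that order (R = Rz(yaw) Ry(pitch) Rx(roll)).
In Python, from plant import r gives the robot as it stands.
- The arm moves only by the tool send_rows, never from a script. Its argument "steps" is a list of rows, each an object with "dp": the shift along the tool's x, y, z in mm, a list of three; "roll": the turn about the tool's z in rad; "jaw": the opening in per cent of the stroke, from 0 (shut) to 100 (fully open). In form: [{"dp": [tx, ty, tz], "roll": roll, "jaw": jaw}, ...]. A call has 1 to 5 rows; each row is the pose to reach, as a shift and turn from the pose commanded when the call began, along the tool's axes at that moment; what a row does not reach only later rows make up. A row lasts 1/8 s, in which the tool goes at most 62.5 mm and 10.7 degrees, less where a joint would pass 70% of its speed; a pose out of reach is approached as far as the arm can. A call with a gripper value outside its range is refused whole. The fingers move at their own pace and stop on an object; "newtons" is the grip in N (left out, the last holds). Time passes only in rows, so rows that repeat a pose let the fingers close. It gives the time, the measured TCP pose, the force, the opening and the grip force at its end, in the units of the state.
- r.get_state(): the state, without advancing time (a new reading comes with each control period).
- r.capture(name): name is "scene" or "side" or "wrist"; returns a dict with "image" (400x640x3 uint8, blue, green, red), "K" (3x3 intrinsics, pixels), "rvec" (rotation vector, rad) and "tvec" (3), from world to camera coordinates, as OpenCV has them. Camera axes: x right, y down, z forward; pixel columns grow to the right and rows downward; lengths in m; the calibration is good to about 2 mm. A picture is of the moment at which its call begins. There is no depth.
- r.close_job(): hands the job in; it is judged then, once.
The state is a dict: "time_s": time; "joints": joint angles; "qd": joint speeds; "joint_torque": joint torques, N m; "tcp_pos": TCP position; "eef_rot": TCP orientation; "contact_force": force on the tool from outside, world axes, zero at the start; "moment": the same for the moment, N m; "gripper_width": finger opening in m; "gripper_force": force on a finger pad.
Only numpy, scipy, OpenCV 4.12 (cv2) and the standard library are available. Lean on these libraries where they do the work, as an engineer would, in place of code of your own. Each camera call takes 0.05 s, during which the arm holds its last target. There are 200 camera calls.

## Working session

There is one attempt and no reset: what is moved stays moved. The work goes in short steps, Python scripts to look and compute and a tool call to move; the robot and the scene stay as the last step left them, time stands still between calls to the robot, and variables do not carry over. Pictures are saved under pics/ and viewed, at most 12 in all, crops included, and the job is handed in when it is done.

Besides the shell and the picture viewer there is one more tool, called after "Emit:" by a JSON object that holds its "method" and its "body", one argument or row to a line. send_rows: Moves the arm, as the interface text tells. Its arguments: {"type":"object","properties":{"steps":{"type":"array","items":{"type":"object","properties":{"dp":{"type":"array","items":{"type":"number"}},"roll":{"type":"number"},"jaw":{"type":"number"}}}},"newtons":{"type":"number"}},"required":["steps"]}

```bash
mkdir -p pics; ls
python3 - <<'E'
from plant import r
import cv2,pickle
s=r.get_state();print(s)
d={n:r.capture(n) for n in("scene","side","wrist")}
pickle.dump(d,open("c0.pkl","wb"))
for n in d:
  cv2.imwrite(f"pics/{n}0.png",d[n]["image"])
E
```

```text
pics
{'time_s': 0.0, 'joints': array([ 8.57767288e+01,  2.05902318e+01,  6.35370874e-01, -1.88401579e-02,
       -7.01365207e+01, -1.65058827e+01]), 'qd': array([ 0.01384915, -0.07065925, -0.03383725, -0.01278006, -0.01208377,
       -0.06339965]), 'joint_torque': array([-1.84541437e-03, -5.82711983e+01,  2.93053079e+01,  6.99680284e+00,
        6.86382395e-03, -1.73519720e-04]), 'tcp_pos': array([0.23879466, 0.63086348, 0.23965241]), 'eef_rot': array([ 1.79907352e+02, -8.98378128e-03, -2.07355623e+01]), 'contact_force': array([0.15010635, 0.7555471 , 0.24405094]), 'moment': array([ 0.01899042,  0.02098619, -0.05216765]), 'gripper_force': 0.0, 'gripper_width': 0.0879040891935906}
```

View pics/scene0.png

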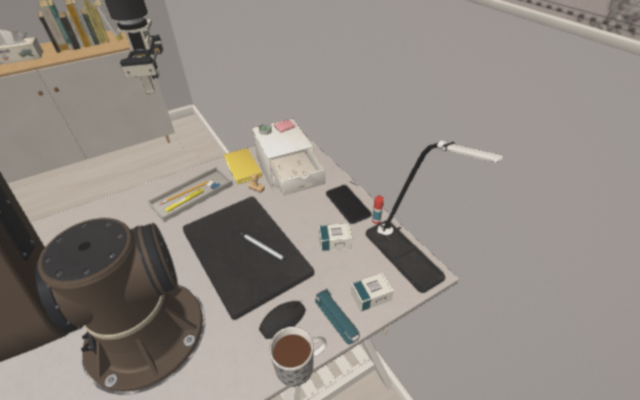

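View pics/side0.png

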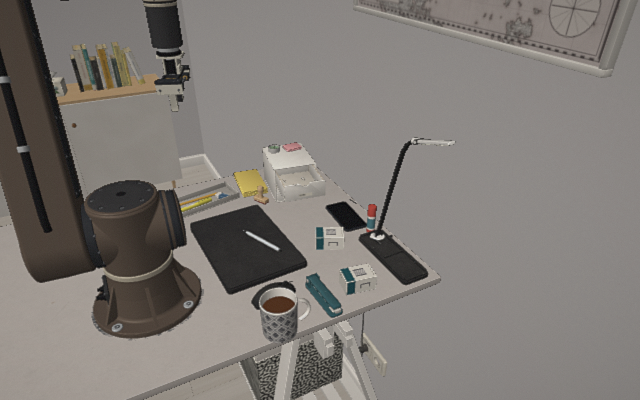

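View pics/wrist0.png

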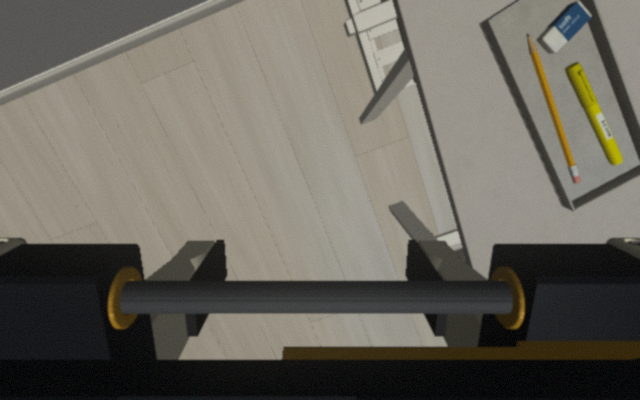

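Run:
```python
import cv2,pickle,numpy as np
d=pickle.load(open("c0.pkl","rb"))
def crop(n,x,y,w,h,k=4):
  a=cv2.resize(d[n]["image"][y:y+h,x:x+w],None,fx=k,fy=k,interpolation=cv2.INTER_CUBIC)
  for i in range(0,w,10): cv2.putText(a,str(x+i),(i*k,8),0,.3,(0,0,255));cv2.line(a,(i*k,8),(i*k,14),(0,0,255))
  for j in range(0,h,10): cv2.putText(a,str(y+j),(0,j*k+4),0,.3,(0,0,255))
  return a
L=np.vstack([crop("scene",310,215,90,100,3),crop("side",305,220,90,80,3)])
R=np.vstack([crop("scene",245,112,90,85,5),])
R=crop("scene",245,112,100,110,5)
h=max(L.shape[0],R.shape[0])
f=lambda a:cv2.copyMakeBorder(a,0,h-a.shape[0],0,0,0)
cv2.imwrite("pics/crop.png",np.hstack([f(L),f(R)])[:600,:800])
```

```text
(no output)
```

View pics/crop.png

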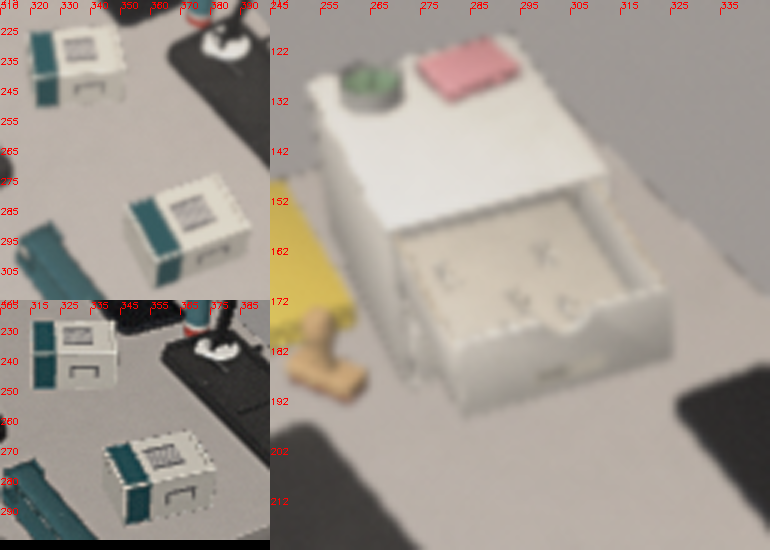

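```bash
cat > fit.py <<'E'
import cv2,pickle,numpy as np
from scipy.optimize import least_squares
d=pickle.load(open("c0.pkl","rb"))
def proj(c,P): return cv2.projectPoints(np.array(P,float),c["rvec"],c["tvec"],c["K"],None)[0][:,0]
def ray(c,u,z):
  R=cv2.Rodrigues(c["rvec"])[0];C=-R.T@np.ravel(c["tvec"]);v=R.T@np.linalg.solve(c["K"],[u[0],u[1],1]);return C+v*(z-C[2])/v[2]
def place(p,L):
  c,s=np.cos(p[2]),np.sin(p[2]);return np.array(L)@np.array([[c,s,0],[-s,c,0],[0,0,1]])+[p[0],p[1],0]
def fit(obs,p0):  # obs: list (cam, uv list, local pts list)
  f=lambda p:np.concatenate([(proj(c,place(p,L))-uv).ravel() for c,uv,L in obs])
  s=least_squares(f,p0,loss="soft_l1");return s.x,np.abs(f(s.x)).reshape(-1,2)
E
python3 - <<'E'
from fit import *
S,T=d["scene"],d["side"]
h=[.038,.025]
# top left back, right back, right front, left front, bottom left front, bottom right front ; +-x along image right (sign ambiguous)
box=[[-.038,.025,.04],[.038,.025,.04],[.038,-.025,.04],[-.038,-.025,.04],[-.038,-.025,0],[.038,-.025,0]]
for nm,a,b in [("far",[(320.3,225.7),(348.7,223.7),(351.3,239.3),(322,241),(322.3,250.3),(351.7,246.7)],[(316,227),(343,226.7),(343.7,237.7),(315.7,237.7),(316,249),(344,249.3)]),
 ("near",[(351.3,283),(382,273.7),(393.3,291),(362.7,301.7),(362.7,310.3),(392.7,298)],[(339.7,268.7),(366.3,263.3),(376,274),(346.3,280.7),(347,294.7),(376.3,282.7)])]:
  P=[ray(S,u,.04) for u in a[:4]];c=np.mean(P,0);e=P[1]-P[0]
  x,res=fit([(S,a,box),(T,b,box)],[c[0],c[1],np.arctan2(e[1],e[0])])
  print(nm,x.round(4),np.degrees(x[2]).round(1),res.mean(1).round(1),np.linalg.norm(P[1]-P[0]).round(4))
a=[(268.6,158.2),(312.4,146.4),(252.6,129),(293.4,119.4),(282,180),(324.6,170.2)]
q=.0995
# front left as seen in image: +y of box (x into box)
L=[[-.084,.066,.118],[-.084,-.066,.118],[.084,.066,.118],[.084,-.066,.118],[-.087-q,.066,.112],[-.087-q,-.066,.112]]
P=[ray(S,u,.118) for u in a[:4]];e=P[2]-P[0];c=np.mean(P,0)
print(np.array(P).round(3))
x,res=fit([(S,a,L)],[c[0],c[1],np.arctan2(e[1],e[0])]);print("box",x.round(4),np.degrees(x[2]).round(1),res.round(1).tolist())
print("panel mid",place(x,[[-.087-q,0,.1]]),"floor",place(x,[[-.004-q,0,.064]]))
for n,u in [("phone",[(328,191),(346,186),(370,214),(353,222)]),("stapler",[(316,294),(325,290),(359,333),(349,342)]),("lampbase",[(386,230)]),("red",[(378,220)])]:
  print(n,np.array([ray(S,v,.02) for v in u]).round(3).tolist())
w=d["wrist"];R=cv2.Rodrigues(w["rvec"])[0];print(R.round(2),-R.T@np.ravel(w["tvec"]))
E
```

```text
far [ 0.4701 -0.0057 -0.4598] -26.3 [0.5 0.9 1.5 0.5 0.6 1.2 0.5 0.1 0.5 0.2 0.8 0.2] 0.0714
near [ 0.4515 -0.1772 -0.1231] -7.1 [0.3 1.6 2.  0.4 1.  0.5 0.7 1.4 0.7 1.  0.6 2.7] 0.073
[[0.422 0.256 0.118]
 [0.55  0.239 0.118]
 [0.446 0.413 0.118]
 [0.575 0.395 0.118]]
box [0.4997 0.3284 1.4152] 81.1 [[0.3, 0.1], [1.1, 0.5], [0.5, 1.4], [0.1, 1.2], [1.7, 2.6], [3.6, 0.7]]
panel mid [[0.47083726 0.14416745 0.1       ]] floor [[0.48370295 0.22616424 0.064     ]]
phone [[0.546, 0.15, 0.02], [0.601, 0.14, 0.02], [0.59, 0.013, 0.02], [0.536, 0.013, 0.02]]
stapler [[0.343, -0.12, 0.02], [0.365, -0.122, 0.02], [0.37, -0.242, 0.02], [0.342, -0.247, 0.02]]
lampbase [[0.59, -0.054, 0.02]]
red [[0.595, -0.016, 0.02]]
[[-0.35 -0.94  0.  ]
 [-0.9   0.34  0.28]
 [-0.27  0.1  -0.96]] [0.31042915 0.60370379 0.38408286]
```

```bash
cat > go.py <<'E'
from plant import r
import numpy as np
def go(x,y,z,yaw):
  s=r.get_state();p=s["tcp_pos"];a=np.radians(s["eef_rot"][2]);D=np.array([x,y,z])-p
  dy=(yaw-s["eef_rot"][2]+180)%360-180
  print("dp",(1000*np.array([D[0]*np.cos(a)+D[1]*np.sin(a),D[0]*np.sin(a)-D[1]*np.cos(a),-D[2]])).round(1),"roll",round(-np.radians(dy),3))
E
python3 -c "
from go import *
go(.47,-.006,.2,-26.3)"
```

```text
dp [441.7 513.8  39.9] roll 0.097
```

Emit:
{"method": "send_rows", "body": {
  "steps": [
    {"dp":[37,43,3],"roll":0.01,"jaw":100},
    {"dp":[74,86,6],"roll":0.02,"jaw":100},
    {"dp":[111,129,9],"roll":0.03,"jaw":100},
    {"dp":[148,172,12],"roll":0.04,"jaw":100},
    {"dp":[185,214,15],"roll":0.05,"jaw":100}
  ]
}}

```text
time_s: 0.78
tcp_pos: [0.3365, 0.3637, 0.2254]
eef_rot: [180.0, -0.0, -23.6]
contact_force: [0.3, 1.3, -0.1]
gripper_width: 0.0877
gripper_force: 0.0
```

```bash
python3 -c "
from go import *
go(.47,-.006,.2,-26.3);print(r.get_state()['joints'])"
```

```text
dp [270.4 285.4  25.4] roll 0.047
[ 7.00046387e+01  4.12078459e+00 -2.27295153e+01  1.25635673e-04
 -6.31503847e+01 -3.60095157e+00]
```

Emit:
{"method": "send_rows", "body": {
  "steps": [
    {"dp":[39,41,4],"roll":0.01,"jaw":100},
    {"dp":[77,82,8],"roll":0.02,"jaw":100},
    {"dp":[116,122,12],"roll":0.03,"jaw":100},
    {"dp":[154,163,16],"roll":0.04,"jaw":100},
    {"dp":[193,204,20],"roll":0.047,"jaw":100}
  ]
}}

```text
time_s: 1.4
tcp_pos: [0.4316, 0.0998, 0.2057]
eef_rot: [-180.0, -0.0, -26.3]
contact_force: [1.5, 0.3, 0.4]
gripper_width: 0.0872
gripper_force: 0.0
```

```bash
python3 -c "
from go import *
go(.47,-.006,.2,-26.3)
print(r.get_state()['joints'])"
```

```text
dp [81.2 77.8  5.7] roll 0.0
[ 3.86680470e+01 -2.93173883e-01 -3.01317470e+01 -1.51174813e-03
 -6.01203721e+01  2.50592486e+01]
```

Emit:
{"method": "send_rows", "body": {
  "steps": [
    {"dp":[39,41,3],"roll":0,"jaw":100},
    {"dp":[80,78,6],"roll":0,"jaw":100},
    {"dp":[80,78,6],"roll":0,"jaw":100},
    {"dp":[80,78,6],"roll":0,"jaw":100}
  ]
}}

```text
time_s: 1.9
tcp_pos: [0.4684, -0.0043, 0.1993]
eef_rot: [180.0, 0.0, -26.4]
contact_force: [-0.4, 0.0, -0.3]
gripper_width: 0.0876
gripper_force: 0.0
```

Run:
```python
from go import *
import cv2,pickle
s=r.get_state();print(s["tcp_pos"],s["eef_rot"],s["joints"],s["contact_force"])
from fit import proj,place
w=r.capture("wrist");pickle.dump(w,open("w1.pkl","wb"))
im=w["image"].copy()
P=proj(w,place([.4701,-.0057,-.4598],[[a*.038,b*.025,.04] for a,b in((-1,1),(1,1),(1,-1),(-1,-1))]))
cv2.polylines(im,[P.astype(int)],True,(0,0,255),1)
cv2.imwrite("pics/w1.png",im)
```

```text
[ 0.46839451 -0.00425255  0.19933216] [ 1.79984137e+02  2.64390966e-02 -2.63736030e+01] [ 2.36426089e+01  2.73688648e+00 -2.79084090e+01 -1.16952933e-02
 -5.93838490e+01  3.99897506e+01] [-0.41322296  0.00775572 -0.25137621]
```

View pics/w1.png

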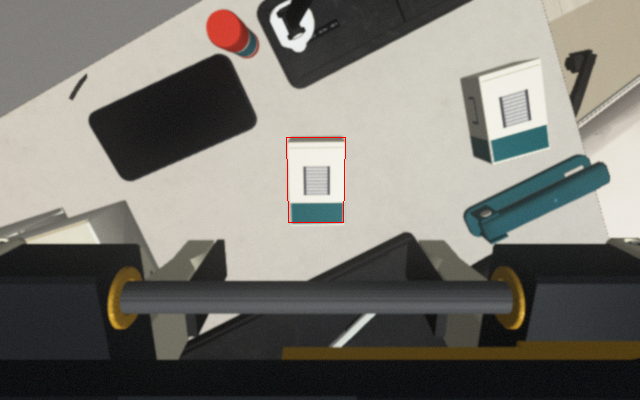

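Emit:
{"method": "send_rows", "body": {
  "steps": [
    {"dp":[2,0,60],"roll":0,"jaw":100},
    {"dp":[2,0,110],"roll":0,"jaw":100},
    {"dp":[2,0,150],"roll":0,"jaw":100},
    {"dp":[2,0,175],"roll":0,"jaw":100},
    {"dp":[2,0,175],"roll":0,"jaw":100}
  ],
  "newtons": 30
}}

```text
time_s: 2.58
tcp_pos: [0.4691, -0.004, 0.0233]
eef_rot: [179.8, 0.1, -26.2]
contact_force: [-0.7, -1.1, 0.7]
gripper_width: 0.0878
gripper_force: 0.0
```

Emit:
{"method": "send_rows", "body": {
  "steps": [
    {"dp":[0,0,0],"roll":0,"jaw":40},
    {"dp":[0,0,0],"roll":0,"jaw":40},
    {"dp":[0,0,0],"roll":0,"jaw":40},
    {"dp":[0,0,0],"roll":0,"jaw":40},
    {"dp":[0,0,0],"roll":0,"jaw":40}
  ],
  "newtons": 30
}}

```text
time_s: 3.2
tcp_pos: [0.4702, -0.0053, 0.025]
eef_rot: [180.0, 0.0, -26.3]
contact_force: [-1.1, -2.2, 7.7]
gripper_width: 0.0493
gripper_force: 30.0
```

Emit:
{"method": "send_rows", "body": {
  "steps": [
    {"dp":[0,0,-10],"roll":0,"jaw":40},
    {"dp":[0,0,-30],"roll":0,"jaw":40},
    {"dp":[0,0,-55],"roll":0,"jaw":40},
    {"dp":[0,0,-75],"roll":0,"jaw":40},
    {"dp":[0,0,-75],"roll":0,"jaw":40}
  ]
}}

```text
time_s: 3.82
tcp_pos: [0.4709, -0.0045, 0.1006]
eef_rot: [-179.9, -0.1, -26.3]
contact_force: [0.7, -0.1, -7.6]
gripper_width: 0.0499
gripper_force: 30.0
```

Emit:
{"method": "send_rows", "body": {
  "steps": [
    {"dp":[0,0,0],"roll":0,"jaw":40},
    {"dp":[0,0,0],"roll":0,"jaw":40},
    {"dp":[0,0,0],"roll":0,"jaw":40},
    {"dp":[0,0,0],"roll":0,"jaw":40}
  ]
}}

```text
time_s: 4.32
tcp_pos: [0.4702, -0.0048, 0.0992]
eef_rot: [180.0, 0.0, -26.3]
contact_force: [-0.1, -0.1, -6.7]
gripper_width: 0.0498
gripper_force: 30.0
```

Run:
```python
from go import *
s=r.get_state();print(s["tcp_pos"],s["contact_force"],s["joint_torque"],s["joints"])
```

```text
[ 0.47020625 -0.00484694  0.09915876] [-0.09219316 -0.0551054  -6.72988281] [-6.02872009e-03 -3.91875744e+01  2.44053036e+01  6.18974537e+00
  5.75018395e-02  7.54706070e-05] [ 2.34791538e+01  9.80390136e+00 -3.52995158e+01 -3.77826794e-03
 -4.49449715e+01  4.02355854e+01]
```

Emit:
{"method": "send_rows", "body": {
  "steps": [
    {"dp":[0,0,30],"roll":0,"jaw":40},
    {"dp":[0,0,55],"roll":0,"jaw":40},
    {"dp":[0,0,67],"roll":0,"jaw":40},
    {"dp":[0,0,72],"roll":0,"jaw":40},
    {"dp":[0,0,74],"roll":0,"jaw":40}
  ]
}}

```text
time_s: 4.95
tcp_pos: [0.4709, -0.0046, 0.0258]
eef_rot: [-180.0, -0.0, -26.3]
contact_force: [-1.2, 1.2, -6.9]
gripper_width: 0.0498
gripper_force: 30.0
```

Emit:
{"method": "send_rows", "body": {
  "steps": [
    {"dp":[0,0,0.5],"roll":0,"jaw":40},
    {"dp":[0,0,1],"roll":0,"jaw":40},
    {"dp":[0,0,1],"roll":0,"jaw":40}
  ]
}}

```text
time_s: 5.32
tcp_pos: [0.4708, -0.0046, 0.0251]
eef_rot: [-180.0, -0.0, -26.3]
contact_force: [-0.8, 0.4, -5.1]
gripper_width: 0.0499
gripper_force: 30.0
```

Emit:
{"method": "send_rows", "body": {
  "steps": [
    {"dp":[0,0,0.5],"roll":0,"jaw":40},
    {"dp":[0,0,1],"roll":0,"jaw":40},
    {"dp":[0,0,1.5],"roll":0,"jaw":40},
    {"dp":[0,0,1.5],"roll":0,"jaw":40}
  ]
}}

```text
time_s: 5.82
tcp_pos: [0.4709, -0.0046, 0.025]
eef_rot: [-180.0, -0.1, -26.2]
contact_force: [-7.3, 2.9, 20.5]
gripper_width: 0.0502
gripper_force: 30.0
```

Emit:
{"method": "send_rows", "body": {
  "steps": [
    {"dp":[0,0,-0.8],"roll":0,"jaw":40},
    {"dp":[0,0,-0.8],"roll":0,"jaw":100},
    {"dp":[0,0,-0.8],"roll":0,"jaw":100},
    {"dp":[0,0,-0.8],"roll":0,"jaw":100},
    {"dp":[0,0,-0.8],"roll":0,"jaw":100}
  ]
}}

```text
time_s: 6.45
tcp_pos: [0.4704, -0.0048, 0.0238]
eef_rot: [180.0, 0.0, -26.3]
contact_force: [-0.6, -0.1, -0.4]
gripper_width: 0.0836
gripper_force: 0.0
```

Emit:
{"method": "send_rows", "body": {
  "steps": [
    {"dp":[0,0,-30],"roll":0,"jaw":100},
    {"dp":[0,0,-85],"roll":0,"jaw":100},
    {"dp":[0,0,-130],"roll":0,"jaw":100},
    {"dp":[0,0,-130],"roll":0,"jaw":100}
  ]
}}

```text
time_s: 6.95
tcp_pos: [0.4726, -0.0041, 0.1575]
eef_rot: [-179.7, -0.3, -26.3]
contact_force: [-0.2, -0.3, -0.2]
gripper_width: 0.0879
gripper_force: 0.0
```

Run:
```python
from go import *
go(.4515,-.1772,.2,-7)
```

```text
dp [ 57.7 164.6 -42.5] roll -0.336
```

Emit:
{"method": "send_rows", "body": {
  "steps": [
    {"dp":[14,40,-12],"roll":-0.1,"jaw":100},
    {"dp":[30,85,-25],"roll":-0.2,"jaw":100},
    {"dp":[45,128,-35],"roll":-0.3,"jaw":100},
    {"dp":[57,164,-42],"roll":-0.336,"jaw":100},
    {"dp":[57,164,-42],"roll":-0.336,"jaw":100}
  ]
}}

```text
time_s: 7.58
tcp_pos: [0.4481, -0.1789, 0.1953]
eef_rot: [180.0, 0.1, -7.2]
contact_force: [-0.1, 1.1, 0.4]
gripper_width: 0.0883
gripper_force: 0.0
```

Emit:
{"method": "send_rows", "body": {
  "steps": [
    {"dp":[0,0,0],"roll":0,"jaw":100}
  ]
}}

```text
time_s: 7.7
tcp_pos: [0.4484, -0.177, 0.195]
eef_rot: [-180.0, 0.1, -7.1]
contact_force: [-0.4, 1.0, -0.3]
gripper_width: 0.0877
gripper_force: 0.0
```

Run:
```python
from go import *
import cv2,pickle
s=r.get_state();print(s["tcp_pos"],s["eef_rot"],s["joints"],s["contact_force"])
from fit import proj,place
w=r.capture("wrist");pickle.dump(w,open("w2.pkl","wb"))
im=w["image"].copy()
P=proj(w,place([.4515,-.1772,-.1231],[[a*.038,b*.025,.04] for a,b in((-1,1),(1,1),(1,-1),(-1,-1))]))
print(P)
cv2.polylines(im,[P.astype(int)],True,(0,0,255),1)
cv2.imwrite("pics/w2.png",im)
```

```text
[ 0.44836768 -0.17699415  0.19500212] [-1.79992149e+02  8.18125588e-02 -7.11032330e+00] [ 1.88793397e+00  4.37729689e+00 -2.67326405e+01 -2.39820774e-02
 -5.89696426e+01  8.10141140e+01] [-0.36494984  1.04322008 -0.30567985]
[[287.26733683 222.44453326]
 [285.09882289 136.7024721 ]
 [345.16841281 136.64470814]
 [343.25278951 222.38804923]]
```

View pics/w2.png

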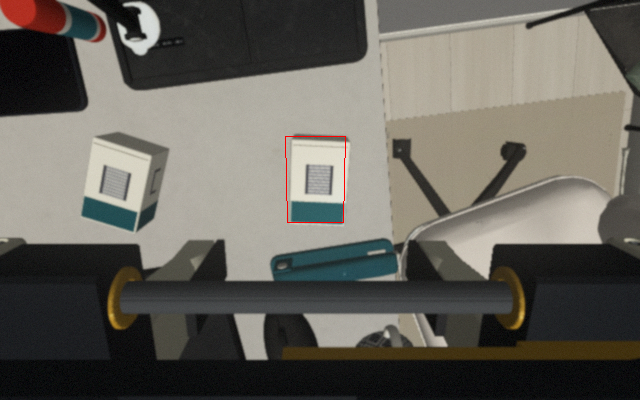

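Emit:
{"method": "send_rows", "body": {
  "steps": [
    {"dp":[3,1,60],"roll":0.04,"jaw":100},
    {"dp":[3,1,110],"roll":0.04,"jaw":100},
    {"dp":[3,1,150],"roll":0.04,"jaw":100},
    {"dp":[3,1,170],"roll":0.04,"jaw":100},
    {"dp":[3,1,170],"roll":0.04,"jaw":100}
  ],
  "newtons": 30
}}

```text
time_s: 8.38
tcp_pos: [0.4505, -0.1776, 0.0242]
eef_rot: [180.0, 0.2, -9.3]
contact_force: [1.0, -0.0, 0.7]
gripper_width: 0.0878
gripper_force: 0.0
```

Emit:
{"method": "send_rows", "body": {
  "steps": [
    {"dp":[0,0,0],"roll":0,"jaw":40},
    {"dp":[0,0,0],"roll":0,"jaw":40},
    {"dp":[0,0,0],"roll":0,"jaw":40},
    {"dp":[0,0,0],"roll":0,"jaw":40},
    {"dp":[0,0,0],"roll":0,"jaw":40}
  ]
}}

```text
time_s: 9.0
tcp_pos: [0.452, -0.1786, 0.0263]
eef_rot: [180.0, -0.0, -9.3]
contact_force: [-1.2, -0.6, 5.0]
gripper_width: 0.05
gripper_force: 30.0
```

Emit:
{"method": "send_rows", "body": {
  "steps": [
    {"dp":[0,0,-10],"roll":0,"jaw":40},
    {"dp":[0,0,-30],"roll":0,"jaw":40},
    {"dp":[0,0,-55],"roll":0,"jaw":40},
    {"dp":[0,0,-75],"roll":0,"jaw":40},
    {"dp":[0,0,-75],"roll":0,"jaw":40}
  ]
}}

```text
time_s: 9.62
tcp_pos: [0.4527, -0.1784, 0.1025]
eef_rot: [-180.0, -0.2, -9.3]
contact_force: [-0.1, 0.7, -1.9]
gripper_width: 0.0498
gripper_force: 30.0
```

Emit:
{"method": "send_rows", "body": {
  "steps": [
    {"dp":[0,0,0],"roll":0,"jaw":40},
    {"dp":[0,0,0],"roll":0,"jaw":40},
    {"dp":[0,0,0],"roll":0,"jaw":40},
    {"dp":[0,0,0],"roll":0,"jaw":40}
  ]
}}

```text
time_s: 10.12
tcp_pos: [0.4516, -0.1784, 0.1005]
eef_rot: [180.0, 0.0, -9.3]
contact_force: [-0.4, 0.3, -1.9]
gripper_width: 0.05
gripper_force: 30.0
```

Emit:
{"method": "send_rows", "body": {
  "steps": [
    {"dp":[0,0,30],"roll":0,"jaw":40},
    {"dp":[0,0,55],"roll":0,"jaw":40},
    {"dp":[0,0,67],"roll":0,"jaw":40},
    {"dp":[0,0,73],"roll":0,"jaw":40},
    {"dp":[0,0,75],"roll":0,"jaw":40}
  ]
}}

```text
time_s: 10.75
tcp_pos: [0.4519, -0.1785, 0.0263]
eef_rot: [180.0, 0.0, -9.3]
contact_force: [-5.8, 4.0, 19.4]
gripper_width: 0.0497
gripper_force: 30.0
```

Emit:
{"method": "send_rows", "body": {
  "steps": [
    {"dp":[0,0,0.5],"roll":0,"jaw":40},
    {"dp":[0,0,0.5],"roll":0,"jaw":40}
  ]
}}

```text
time_s: 11.0
tcp_pos: [0.4519, -0.1785, 0.0263]
eef_rot: [-180.0, -0.0, -9.3]
contact_force: [-3.1, 1.4, 6.8]
gripper_width: 0.0498
gripper_force: 30.0
```

Down. Release, rise, return to the heavy one.

Emit:
{"method": "send_rows", "body": {
  "steps": [
    {"dp":[0,0,0],"roll":0,"jaw":100},
    {"dp":[0,0,0],"roll":0,"jaw":100},
    {"dp":[0,0,0],"roll":0,"jaw":100},
    {"dp":[0,0,0],"roll":0,"jaw":100}
  ]
}}

```text
time_s: 11.5
tcp_pos: [0.4518, -0.1784, 0.0253]
eef_rot: [180.0, -0.0, -9.3]
contact_force: [-0.1, -0.7, -0.1]
gripper_width: 0.0837
gripper_force: 0.0
```

Emit:
{"method": "send_rows", "body": {
  "steps": [
    {"dp":[0,0,-30],"roll":0,"jaw":100},
    {"dp":[0,0,-80],"roll":0,"jaw":100},
    {"dp":[0,0,-110],"roll":0,"jaw":100},
    {"dp":[0,0,-110],"roll":0,"jaw":100},
    {"dp":[0,0,-110],"roll":0,"jaw":100}
  ]
}}

```text
time_s: 12.12
tcp_pos: [0.4513, -0.1783, 0.135]
eef_rot: [-180.0, 0.0, -9.3]
contact_force: [-1.2, -0.2, -0.5]
gripper_width: 0.0878
gripper_force: 0.0
```

Run:
```python
from go import *
go(.4704,-.0050,.135,-26.3)
```

```text
dp [  -9.3 -174.1   -0. ] roll 0.296
```

Emit:
{"method": "send_rows", "body": {
  "steps": [
    {"dp":[-2,-45,0],"roll":0.1,"jaw":100},
    {"dp":[-5,-95,0],"roll":0.2,"jaw":100},
    {"dp":[-8,-145,0],"roll":0.29,"jaw":100},
    {"dp":[-9,-174,0],"roll":0.296,"jaw":100},
    {"dp":[-9,-174,0],"roll":0.296,"jaw":100}
  ]
}}

```text
time_s: 12.75
tcp_pos: [0.4707, -0.0038, 0.1342]
eef_rot: [179.9, 0.1, -26.1]
contact_force: [0.2, 0.4, 0.6]
gripper_width: 0.0876
gripper_force: 0.0
```

Emit:
{"method": "send_rows", "body": {
  "steps": [
    {"dp":[0,0,0],"roll":0,"jaw":100},
    {"dp":[0,0,50],"roll":0,"jaw":100},
    {"dp":[0,0,95],"roll":0,"jaw":100},
    {"dp":[0,0,110],"roll":0,"jaw":100},
    {"dp":[0,0,110],"roll":0,"jaw":100}
  ]
}}

```text
time_s: 13.38
tcp_pos: [0.4697, -0.0067, 0.0239]
eef_rot: [179.8, 0.2, -26.4]
contact_force: [0.0, 0.4, 1.0]
gripper_width: 0.0876
gripper_force: 0.0
```

Emit:
{"method": "send_rows", "body": {
  "steps": [
    {"dp":[0,0,0],"roll":0,"jaw":40},
    {"dp":[0,0,0],"roll":0,"jaw":40},
    {"dp":[0,0,0],"roll":0,"jaw":40},
    {"dp":[0,0,0],"roll":0,"jaw":40},
    {"dp":[0,0,0],"roll":0,"jaw":40}
  ],
  "newtons": 35
}}

```text
time_s: 14.0
tcp_pos: [0.4714, -0.005, 0.0257]
eef_rot: [-180.0, -0.0, -26.3]
contact_force: [-0.3, 0.9, 4.0]
gripper_width: 0.0499
gripper_force: 35.0
```

Emit:
{"method": "send_rows", "body": {
  "steps": [
    {"dp":[0,0,-10],"roll":0,"jaw":40},
    {"dp":[0,0,-45],"roll":0,"jaw":40},
    {"dp":[0,0,-95],"roll":0,"jaw":40},
    {"dp":[0,0,-150],"roll":0,"jaw":40},
    {"dp":[0,0,-195],"roll":0,"jaw":40}
  ]
}}

```text
time_s: 14.62
tcp_pos: [0.47, -0.0054, 0.2222]
eef_rot: [-180.0, 0.0, -26.3]
contact_force: [1.1, -0.1, -8.3]
gripper_width: 0.0497
gripper_force: 35.0
```

Emit:
{"method": "send_rows", "body": {
  "steps": [
    {"dp":[0,0,0],"roll":0,"jaw":40},
    {"dp":[0,0,0],"roll":0,"jaw":40}
  ]
}}

```text
time_s: 14.88
tcp_pos: [0.4694, -0.0055, 0.219]
eef_rot: [179.9, 0.1, -26.3]
contact_force: [0.1, -0.2, -8.7]
gripper_width: 0.0497
gripper_force: 35.0
```

Run:
```python
from go import *
go(.470,.115,.24,-98.9)
```

```text
dp [ -52.9 -108.2  -21. ] roll 1.267
```

Run:
```python
from go import *
go(.46,.06,.24,81.1)
```

```text
dp [-37.5 -54.5 -21. ] roll -1.875
```

Emit:
{"method": "send_rows", "body": {
  "steps": [
    {"dp":[-8,-12,-4],"roll":-0.18,"jaw":40},
    {"dp":[-16,-24,-8],"roll":-0.36,"jaw":40},
    {"dp":[-24,-36,-12],"roll":-0.54,"jaw":40},
    {"dp":[-30,-48,-16],"roll":-0.72,"jaw":40},
    {"dp":[-36,-54,-20],"roll":-0.9,"jaw":40}
  ]
}}

```text
time_s: 15.5
tcp_pos: [0.4613, 0.0591, 0.2379]
eef_rot: [-180.0, 0.3, 25.6]
contact_force: [-0.6, 0.2, -7.6]
gripper_width: 0.0497
gripper_force: 35.0
```

Run:
```python
from go import *
go(.46,.06,.24,81.1)
print(r.get_state()["joints"])
```

```text
dp [-0.8 -1.3 -2.1] roll -0.968
[ 3.16215954e+01  6.31891023e-01 -2.46854841e+01 -5.34868510e-02
 -6.49737621e+01  8.40190975e+01]
```

Emit:
{"method": "send_rows", "body": {
  "steps": [
    {"dp":[0,0,-2],"roll":-0.18,"jaw":40},
    {"dp":[0,0,-2],"roll":-0.36,"jaw":40},
    {"dp":[0,0,-2],"roll":-0.54,"jaw":40},
    {"dp":[0,0,-2],"roll":-0.72,"jaw":40},
    {"dp":[0,0,-2],"roll":-0.9,"jaw":40}
  ]
}}

```text
time_s: 16.12
tcp_pos: [0.4611, 0.0585, 0.2397]
eef_rot: [-179.7, 0.2, 77.2]
contact_force: [0.3, 0.1, -8.2]
gripper_width: 0.0497
gripper_force: 35.0
```

Emit:
{"method": "send_rows", "body": {
  "steps": [
    {"dp":[0,0,0],"roll":-0.06,"jaw":40},
    {"dp":[0,0,0],"roll":-0.06,"jaw":40},
    {"dp":[0,0,0],"roll":-0.06,"jaw":40}
  ]
}}

```text
time_s: 16.5
tcp_pos: [0.4621, 0.0589, 0.2412]
eef_rot: [-179.9, 0.1, 80.2]
contact_force: [0.4, 0.4, -7.2]
gripper_width: 0.0496
gripper_force: 35.0
```

Run:
```python
from go import *
import cv2,pickle
s=r.get_state();print(s["tcp_pos"],s["eef_rot"],s["joints"],s["contact_force"])
w=r.capture("wrist");pickle.dump(w,open("w3.pkl","wb"))
cv2.imwrite("pics/w3.png",w["image"])
```

```text
[0.4620654  0.05885177 0.24116817] [-1.79882975e+02  7.78259019e-02  8.01940337e+01] [ 3.15581037e+01  4.66784202e-01 -2.44218359e+01 -2.08385111e-02
 -6.52506418e+01  1.38644598e+02] [ 0.38388215  0.43752484 -7.23908625]
```

View pics/w3.png

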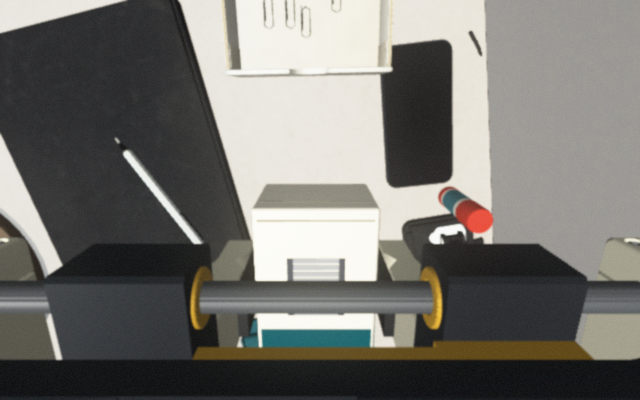

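Run:
```python
from fit import *
from go import *
w=pickle.load(open("w3.pkl","rb"))
a=ray(w,(228,74),.112);b=ray(w,(391,71.5),.112);e=b-a
print(a,b,np.linalg.norm(e),"drawer yaw",np.degrees(np.arctan2(e[1],e[0]))+90)
y=np.arctan2(e[1],e[0])+np.pi/2;m=(a+b)/2;print("mid outer top",m)
u=np.array([np.cos(y),np.sin(y)])
# inner walls at top z .106
for uv in [(229,5),(238,60),(381,62),(388,5)]: print(uv,(ray(w,uv,.106)[:2]-m[:2])@np.array([-u[1],u[0]]),)
R=cv2.Rodrigues(w["rvec"])[0];print(-R.T@np.ravel(w["tvec"]))
c=m[:2]+u*(.083-.031);print("carton target",c)
go(c[0],c[1],.24,np.degrees(y))
```

```text
[0.41406422 0.15749536 0.112     ] [0.5306145  0.13908359 0.112     ] 0.11799560360378362 drawer yaw 81.02301225091561
mid outer top [0.47233936 0.14828947 0.112     ]
(229, 5) 0.055795396298301894
(238, 60) 0.05224625385786426
(381, 62) -0.05255256981997581
(388, 5) -0.05605345128636733
[0.47509088 0.13464716 0.3853986 ]
carton target [0.48045332 0.19965253]
dp [141.8  -6.    1.5] roll -0.014
```

Emit:
{"method": "send_rows", "body": {
  "steps": [
    {"dp":[40,-2,0],"roll":-0.014,"jaw":40},
    {"dp":[80,-4,0],"roll":-0.014,"jaw":40},
    {"dp":[120,-5,1],"roll":-0.014,"jaw":40},
    {"dp":[142,-6,1.5],"roll":-0.014,"jaw":40},
    {"dp":[142,-6,1.5],"roll":-0.014,"jaw":40}
  ]
}}

```text
time_s: 17.18
tcp_pos: [0.4807, 0.2013, 0.2402]
eef_rot: [-180.0, 0.0, 81.1]
contact_force: [-0.4, -0.2, -7.5]
gripper_width: 0.0493
gripper_force: 35.0
```

Emit:
{"method": "send_rows", "body": {
  "steps": [
    {"dp":[0,0,0],"roll":0,"jaw":40},
    {"dp":[0,0,0],"roll":0,"jaw":40}
  ]
}}

```text
time_s: 17.42
tcp_pos: [0.4806, 0.1993, 0.2409]
eef_rot: [-180.0, 0.0, 81.0]
contact_force: [0.6, -0.4, -7.7]
gripper_width: 0.05
gripper_force: 35.0
```

Run:
```python
from go import *
import cv2
go(.4805,.1997,.0893,81)
a=r.capture("wrist")["image"];b=r.capture("scene")["image"][90:240,220:380]
b=cv2.resize(b,(427,400))
cv2.imwrite("pics/w4.png",np.hstack([a[:,150:520],b]))
```

```text
dp [  0.4  -0.2 151.6] roll 0.001
```

View pics/w4.png

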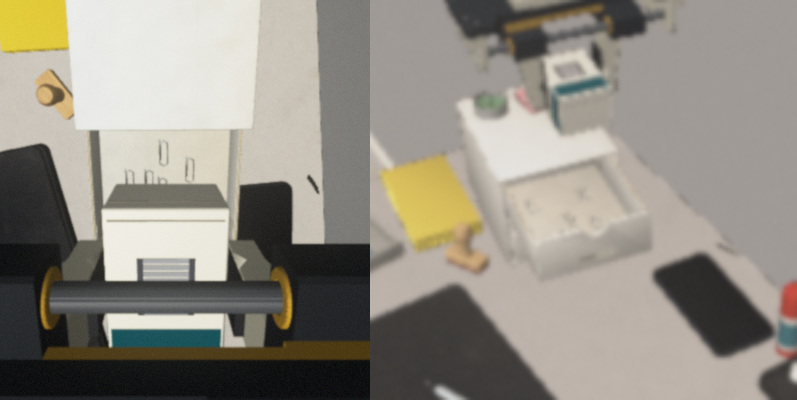

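Emit:
{"method": "send_rows", "body": {
  "steps": [
    {"dp":[0,0,30],"roll":0,"jaw":40},
    {"dp":[0,0,60],"roll":0,"jaw":40},
    {"dp":[0,0,85],"roll":0,"jaw":40},
    {"dp":[0,0,105],"roll":0,"jaw":40},
    {"dp":[0,0,115],"roll":0,"jaw":40}
  ]
}}

```text
time_s: 18.15
tcp_pos: [0.4805, 0.1994, 0.125]
eef_rot: [-180.0, 0.1, 81.1]
contact_force: [0.3, 0.1, -6.8]
gripper_width: 0.0496
gripper_force: 35.0
```

Emit:
{"method": "send_rows", "body": {
  "steps": [
    {"dp":[0,0,10],"roll":0,"jaw":40},
    {"dp":[0,0,20],"roll":0,"jaw":40},
    {"dp":[0,0,28],"roll":0,"jaw":40},
    {"dp":[0,0,32],"roll":0,"jaw":40},
    {"dp":[0,0,32],"roll":0,"jaw":40}
  ]
}}

```text
time_s: 18.77
tcp_pos: [0.4807, 0.2, 0.0937]
eef_rot: [-180.0, 0.0, 81.1]
contact_force: [-0.6, 0.1, -8.3]
gripper_width: 0.0498
gripper_force: 35.0
```

Emit:
{"method": "send_rows", "body": {
  "steps": [
    {"dp":[0,0,1],"roll":0,"jaw":40},
    {"dp":[0,0,2],"roll":0,"jaw":40},
    {"dp":[0,0,3],"roll":0,"jaw":40},
    {"dp":[0,0,3.5],"roll":0,"jaw":40},
    {"dp":[0,0,3.5],"roll":0,"jaw":40}
  ]
}}

```text
time_s: 19.4
tcp_pos: [0.4807, 0.2001, 0.0903]
eef_rot: [-180.0, 0.0, 81.1]
contact_force: [-0.0, 0.7, -7.2]
gripper_width: 0.0497
gripper_force: 35.0
```

Emit:
{"method": "send_rows", "body": {
  "steps": [
    {"dp":[0,0,0.5],"roll":0,"jaw":40},
    {"dp":[0,0,0.9],"roll":0,"jaw":40},
    {"dp":[0,0,0.9],"roll":0,"jaw":40}
  ]
}}

```text
time_s: 19.77
tcp_pos: [0.4808, 0.2001, 0.0896]
eef_rot: [180.0, -0.0, 81.1]
contact_force: [-0.7, 0.1, -5.3]
gripper_width: 0.0497
gripper_force: 35.0
```

Emit:
{"method": "send_rows", "body": {
  "steps": [
    {"dp":[0,0,0.4],"roll":0,"jaw":40},
    {"dp":[0,0,0.4],"roll":0,"jaw":40}
  ]
}}

```text
time_s: 20.02
tcp_pos: [0.4808, 0.2002, 0.0894]
eef_rot: [180.0, -0.0, 81.1]
contact_force: [-2.7, 0.9, -0.6]
gripper_width: 0.0496
gripper_force: 35.0
```

Emit:
{"method": "send_rows", "body": {
  "steps": [
    {"dp":[0,0,0],"roll":0,"jaw":65},
    {"dp":[0,0,0],"roll":0,"jaw":65},
    {"dp":[0,0,0],"roll":0,"jaw":65},
    {"dp":[0,0,0],"roll":0,"jaw":65}
  ]
}}

```text
time_s: 20.52
tcp_pos: [0.4809, 0.2001, 0.0892]
eef_rot: [180.0, -0.0, 81.1]
contact_force: [-0.7, -0.7, 0.5]
gripper_width: 0.0567
gripper_force: 0.0
```

Emit:
{"method": "send_rows", "body": {
  "steps": [
    {"dp":[0,0,-15],"roll":0,"jaw":65},
    {"dp":[0,0,-40],"roll":0,"jaw":65},
    {"dp":[0,0,-80],"roll":0,"jaw":65},
    {"dp":[0,0,-120],"roll":0,"jaw":65},
    {"dp":[0,0,-120],"roll":0,"jaw":65}
  ]
}}

```text
time_s: 21.15
tcp_pos: [0.4825, 0.2012, 0.2136]
eef_rot: [179.7, -0.3, 81.1]
contact_force: [-0.5, -0.2, -1.0]
gripper_width: 0.0572
gripper_force: 0.0
```

Emit:
{"method": "send_rows", "body": {
  "steps": [
    {"dp":[-50,0,0],"roll":0,"jaw":0},
    {"dp":[-100,0,0],"roll":0,"jaw":0},
    {"dp":[-130,0,0],"roll":0,"jaw":0},
    {"dp":[-130,0,0],"roll":0,"jaw":0},
    {"dp":[-130,0,0],"roll":0,"jaw":0}
  ]
}}

```text
time_s: 21.78
tcp_pos: [0.4607, 0.0717, 0.2092]
eef_rot: [180.0, -0.0, 81.1]
contact_force: [-0.3, 1.0, 0.4]
gripper_width: 0.0126
gripper_force: 0.0
```

Run:
```python
from go import *
import cv2,pickle
s=r.get_state();print(s["tcp_pos"],s["eef_rot"],s["gripper_width"],s["contact_force"])
w=r.capture("wrist");pickle.dump(w,open("w5.pkl","wb"))
a=w["image"];b=r.capture("scene")["image"][90:240,220:380]
cv2.imwrite("pics/w5.png",np.hstack([a[:,150:520],cv2.resize(b,(427,400))]))
```

```text
[0.46070787 0.07174439 0.20924733] [ 1.79983726e+02 -1.55204357e-02  8.10607206e+01] 0.012643534813260046 [-0.2504037   0.99054587  0.39901505]
```

View pics/w5.png

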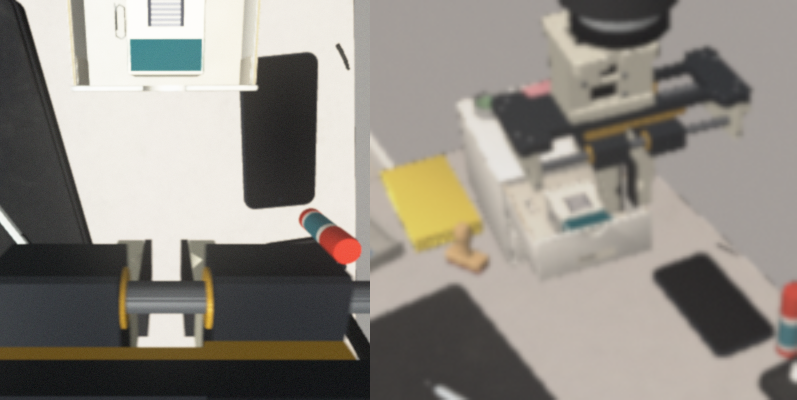

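Emit:
{"method": "send_rows", "body": {
  "steps": [
    {"dp":[0,15,50],"roll":0,"jaw":0},
    {"dp":[0,30,95],"roll":0,"jaw":0},
    {"dp":[0,30,124],"roll":0,"jaw":0},
    {"dp":[10,30,124],"roll":0,"jaw":0},
    {"dp":[30,30,124],"roll":0,"jaw":0}
  ]
}}

```text
time_s: 22.5
tcp_pos: [0.4957, 0.0981, 0.0861]
eef_rot: [179.9, -0.0, 81.1]
contact_force: [-0.5, -0.1, 1.2]
gripper_width: 0.0006
gripper_force: 0.0
```

Emit:
{"method": "send_rows", "body": {
  "steps": [
    {"dp":[12,0,0],"roll":0,"jaw":0},
    {"dp":[22,0,0],"roll":0,"jaw":0},
    {"dp":[30,0,0],"roll":0,"jaw":0},
    {"dp":[36,0,0],"roll":0,"jaw":0},
    {"dp":[42,0,0],"roll":0,"jaw":0}
  ]
}}

```text
time_s: 23.12
tcp_pos: [0.5013, 0.1382, 0.0851]
eef_rot: [-180.0, 0.0, 81.1]
contact_force: [-1.1, -0.4, 1.2]
gripper_width: 0.0004
gripper_force: 0.2
```

Emit:
{"method": "send_rows", "body": {
  "steps": [
    {"dp":[6,0,0],"roll":0,"jaw":0},
    {"dp":[14,0,0],"roll":0,"jaw":0},
    {"dp":[22,0,0],"roll":0,"jaw":0},
    {"dp":[30,0,0],"roll":0,"jaw":0},
    {"dp":[38,0,0],"roll":0,"jaw":0}
  ]
}}

```text
time_s: 23.75
tcp_pos: [0.5073, 0.1762, 0.085]
eef_rot: [-180.0, 0.0, 81.1]
contact_force: [-0.8, -0.7, -1.1]
gripper_width: 0.0005
gripper_force: 0.3
```

Emit:
{"method": "send_rows", "body": {
  "steps": [
    {"dp":[8,0,0],"roll":0,"jaw":0},
    {"dp":[16,0,0],"roll":0,"jaw":0},
    {"dp":[24,0,0],"roll":0,"jaw":0},
    {"dp":[32,0,0],"roll":0,"jaw":0},
    {"dp":[38,0,0],"roll":0,"jaw":0}
  ]
}}

```text
time_s: 24.38
tcp_pos: [0.5134, 0.2138, 0.0851]
eef_rot: [180.0, -0.0, 81.1]
contact_force: [0.1, -1.2, -0.5]
gripper_width: 0.0003
gripper_force: 0.2
```

Run:
```python
from go import *
import cv2
s=r.get_state();p=s["tcp_pos"];print(p,s["eef_rot"],s["contact_force"])
a=np.radians(81.07);u=np.array([np.cos(a),np.sin(a)]);print("past initial face",(p[:2]-[.4723,.1483])@u)
b=r.capture("scene")["image"][90:240,220:380];c=r.capture("side")["image"][120:270,230:380]
cv2.imwrite("pics/w6.png",np.hstack([cv2.resize(c,(373,373)),cv2.resize(b,(398,373))]))
```

```text
[0.51336214 0.21377447 0.0851139 ] [ 1.79986854e+02 -7.07457250e-03  8.10983295e+01] [ 0.0861555  -1.16674634 -0.49527577]
past initial face 0.0710548148766445
```

View pics/w6.png

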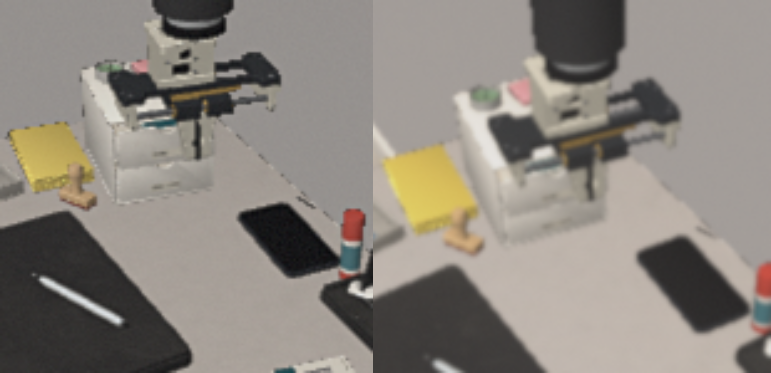

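Emit:
{"method": "send_rows", "body": {
  "steps": [
    {"dp":[4,0,0],"roll":0,"jaw":0},
    {"dp":[7,0,0],"roll":0,"jaw":0},
    {"dp":[10,0,0],"roll":0,"jaw":0},
    {"dp":[11,0,0],"roll":0,"jaw":0},
    {"dp":[12,0,0],"roll":0,"jaw":0}
  ]
}}

```text
time_s: 25.1
tcp_pos: [0.5151, 0.2251, 0.0851]
eef_rot: [180.0, -0.0, 81.1]
contact_force: [0.1, -0.8, 0.2]
gripper_width: 0.0002
gripper_force: 0.2
```

Emit:
{"method": "send_rows", "body": {
  "steps": [
    {"dp":[1,0,0],"roll":0,"jaw":0},
    {"dp":[2,0,0],"roll":0,"jaw":0},
    {"dp":[2,0,0],"roll":0,"jaw":0}
  ]
}}

```text
time_s: 25.48
tcp_pos: [0.5153, 0.2271, 0.0851]
eef_rot: [-180.0, -0.0, 81.1]
contact_force: [0.2, 1.1, 0.7]
gripper_width: 0.0003
gripper_force: 0.0
```

Emit:
{"method": "send_rows", "body": {
  "steps": [
    {"dp":[0.7,0,0],"roll":0,"jaw":0},
    {"dp":[1.4,0,0],"roll":0,"jaw":0},
    {"dp":[2,0,0],"roll":0,"jaw":0},
    {"dp":[2,0,0],"roll":0,"jaw":0}
  ]
}}

```text
time_s: 25.98
tcp_pos: [0.5157, 0.2291, 0.0851]
eef_rot: [180.0, -0.0, 81.1]
contact_force: [0.2, 0.1, -0.5]
gripper_width: 0.0004
gripper_force: 0.0
```

Emit:
{"method": "send_rows", "body": {
  "steps": [
    {"dp":[0.7,0,0],"roll":0,"jaw":0},
    {"dp":[1.4,0,0],"roll":0,"jaw":0},
    {"dp":[2,0,0],"roll":0,"jaw":0},
    {"dp":[2,0,0],"roll":0,"jaw":0}
  ]
}}

```text
time_s: 26.48
tcp_pos: [0.5159, 0.2308, 0.085]
eef_rot: [-180.0, 0.0, 81.1]
contact_force: [0.3, -2.3, 0.0]
gripper_width: 0.0005
gripper_force: 0.7
```

Emit:
{"method": "send_rows", "body": {
  "steps": [
    {"dp":[0.4,0,0],"roll":0,"jaw":0},
    {"dp":[0.8,0,0],"roll":0,"jaw":0},
    {"dp":[0.8,0,0],"roll":0,"jaw":0}
  ]
}}

```text
time_s: 26.85
tcp_pos: [0.5159, 0.2309, 0.085]
eef_rot: [-180.0, 0.1, 81.1]
contact_force: [0.3, -5.2, 1.3]
gripper_width: 0.0007
gripper_force: 2.7
```

Emit:
{"method": "send_rows", "body": {
  "steps": [
    {"dp":[0.5,0,0],"roll":0,"jaw":0},
    {"dp":[0.8,0,0],"roll":0,"jaw":0},
    {"dp":[0.8,0,0],"roll":0,"jaw":0}
  ]
}}

```text
time_s: 27.22
tcp_pos: [0.5159, 0.2309, 0.085]
eef_rot: [-180.0, 0.1, 81.1]
contact_force: [0.9, -7.9, 3.7]
gripper_width: 0.0003
gripper_force: 4.2
```

Emit:
{"method": "send_rows", "body": {
  "steps": [
    {"dp":[-10,0,0],"roll":0,"jaw":0},
    {"dp":[-40,0,0],"roll":0,"jaw":0},
    {"dp":[-80,0,-30],"roll":0,"jaw":0},
    {"dp":[-100,0,-80],"roll":0,"jaw":0},
    {"dp":[-100,0,-130],"roll":0,"jaw":0}
  ]
}}

```text
time_s: 27.85
tcp_pos: [0.4996, 0.1312, 0.2163]
eef_rot: [-180.0, -0.0, 81.0]
contact_force: [1.9, 1.4, -0.4]
gripper_width: 0.0003
gripper_force: 0.0
```

Emit:
{"method": "send_rows", "body": {
  "steps": [
    {"dp":[-40,0,-20],"roll":0,"jaw":0},
    {"dp":[-50,0,-20],"roll":0,"jaw":0},
    {"dp":[-50,0,-20],"roll":0,"jaw":0},
    {"dp":[-50,0,-20],"roll":0,"jaw":0}
  ]
}}

```text
time_s: 28.35
tcp_pos: [0.4926, 0.0844, 0.2342]
eef_rot: [-179.9, 0.0, 81.1]
contact_force: [-0.3, 0.6, -0.2]
gripper_width: 0.0003
gripper_force: 0.0
```

Run:
```python
from go import *
import cv2
s=r.get_state();print(s["tcp_pos"],s["contact_force"])
w=cv2.resize(r.capture("wrist")["image"][:250],(373,146))
b=r.capture("scene")["image"][90:340,220:420];c=r.capture("side")["image"][130:320,230:420]
L=np.vstack([cv2.resize(c,(373,373)),w])
R=cv2.resize(b,(415,519))
cv2.imwrite("pics/w7.png",np.hstack([L,R]))
```

```text
[0.49264614 0.08436975 0.23417807] [-0.28794952  0.60707937 -0.19279556]
```

View pics/w7.png

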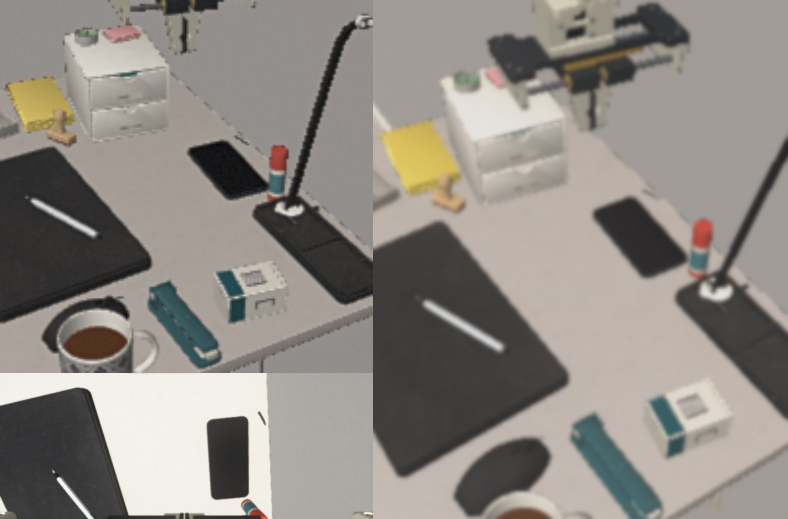

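The picture shows the drawer flush with the lower one. The empty carton stands lid up, and the stapler and phone look undisturbed.

```bash
python3 -c "
from plant import r
print(r.close_job())"
```

```text
the job is handed in; nothing more can be done
None
```

I handed the job in at about 28 s of the 72 s allowed: the full carton (about 7 N against 2 N when lifted) lies flat in the shut top drawer, the nearly empty one stands lid up on the desk, and the stapler and phone look unmoved in the last pictures.

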